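# Open the child-safe box by its hidden catch

### The arm

A 6-joint arm with a two-finger parallel gripper is mounted at the origin on a cart in front of the work surface, level with it; the furniture and walls round the work are solid. World frame = base frame: x ahead of the robot, y to its left, z up, the work surface at z = 0. Lengths are in m, angles in rad, forces in N, time in s.
With the tool pointing down it reaches from about 0.35 to 0.975 m from the base axis. Payload 4.9 kg.
Tool frame: the origin (TCP) lies at the very end of the fingers, on their centre line; the grasp point (between the pads) lies 19 mm behind it (ctrl.pinch_z is the distance from the TCP to the grasp point, in m); z points along the fingers, y is the direction in which the jaws open and shut (so a half turn about z gives the same grasp; the last joint's range is limited). The gripper opens to 85 mm and grips with 20 to 120 N. Pads are 22 mm wide; open, the fingers measure 114 mm over their backs; the gripper's body (76 mm by 85 mm) begins 54 mm behind the grasp point. The pads swing forward as they close: fully open they stand 13 mm farther back than shut.
Start: joints at [-1.368, 0.053, 1.613, -0, 1.476, -0.119], TCP at [0.198, -0.593, 0.231] pointing down, gripper open.
Joint ranges: [-3.01, 3.01], [-1.01, 2.22], [0.06, 2.58], [-1.02, 4.17], [0.09, 2.62], [-3.14, 3.14]. Speed limits (rad/s): [2.57, 2.57, 3.14, 3.14, 3.14, 3.14].

### API

Orientations are given as a rotation vector (axis times angle).
In Python, from station import ctrl gives the robot as it stands.
- The arm moves only by the tool carry_out, never from a script. Its argument "series" is a list of rows, each a list of 7 numbers: the shift along the world's x, y, z each as a share of 0.025 m, from -1 to 1, then the turn, a rotation vector about the world's x, y, z each as a share of 0.1 rad, from -1 to 1, then the opening, from 0 (shut) to 1 (fully open). A call has 1 to 12 rows; each row shifts and turns the commanded pose from where the row before left it; what a row does not reach is not made up. A row lasts 1/10 s, in which the tool goes at most 50 mm and 8.59 degrees, less where a joint would pass 70% of its speed; a pose out of reach is approached as far as the arm can. A call with a number of a shift or a turn outside -1 to 1 is refused whole. A call with a gripper value outside its range is refused whole. The fingers move at their own pace and stop on an object; "grip_force" is the grip in N (left out, the last holds). Time passes only in rows, so rows that do not move let the fingers close. It gives the time, the measured TCP pose, the force and the opening at its end, in the units of the state.
- ctrl.get_obs(): the state, without advancing time (a new reading comes with each control period).
- ctrl.get_image(name): name is "side" or "top" or "wrist"; returns a dict with "frame" (420x560x3 uint8, blue, green, red), "fx", "fy", "cx", "cy" (pixels), "R" (3x3) and "t" (3): a world point X has camera coordinates R X + t; the wrist camera has in their place "hand_eye" (4x4, takes a point from camera to tool coordinates, whose origin is the TCP and whose axes are the flange's). Camera axes: x right, y down, z forward; pixel columns grow to the right and rows downward; lengths in m; the calibration is good to about 2 mm. A picture is of the moment at which its call begins: read the wrist's pose just before it. There is no depth.
- ctrl.finish_job(): hands the job in, once; it reports no verdict.
Trained networks look in a picture, given as the dict that the camera call returned (one of the last four; its "shot" number tells which), for a name from the list of things; names that differ only in an ending like _2 or _b are one class to them, and where a whole thing is asked for, a point or a joint stands for the part that bears it (a point fixed in the world has none). Each returns a list of dicts, best first, with "p" (0 to 1); they miss things now and then, are a little off and sometimes report something else, mostly with a low value. They report only what shows in the picture. A call takes as long as a camera call.
- ctrl.trace(picture, name): "mask" (420x560 bool, what is visible of it) and "rect" ([left, top, width, height] as shares, 0 to 1, of the picture: columns of its width, rows of its height, round what is visible of it).
- ctrl.mark_of(picture, name): "position" ([column, row] as shares, 0 to 1, of the picture: columns of its width, rows of its height: a listed point, or the origin of a listed thing).
The state is a dict: "t": time; "q": joint angles; "dq": joint speeds; "effort": joint torques, N m; "tool_pos": TCP position; "tool_rot": TCP orientation; "contact_force": force on the tool from outside, world axes, zero at the start; "wrist_torque": the same for the moment, N m; "opening": finger opening in m.
Only numpy, scipy, OpenCV 4.12 (cv2) and the standard library are available. Lean on these libraries where they do the work, as an engineer would, in place of code of your own. Each camera call takes 0.05 s, during which the arm holds its last target.

### The job

Open the child-safe box: with a shut fingertip feel along the wooden discs in the rail at its front for the one that gives, and press that hidden catch down until the lid springs ajar. Then push the lid open with the outside of the fingers, right back past upright so that it stays by itself. Do not pinch or lean hard on the box or its lid, and leave everything in and around it where it stands.

Things in the scene. Friction and masses are not known exactly. Their poses are not given: they have to be found in the camera images.
- safe_box: Child-safe box, white steel with a flat pale wooden top, 204 mm (x) by 300 mm (y), 90 mm high, fixed to the worktop. Origin: centre of its underside, on the worktop; x points from its front to its hinges, y along its front, z up. The top is one flat face at z = 90 mm: a fixed rail at x = -104 to -40 mm, then the lid at x = -38 to +98 mm
- disc_row (a point): Centre of the middle disc, on the top face of the rail; axes as the box's. Five equal round wooden discs, 44 mm across, flush with the rail, lie at y = -108, -54, 0, 54, 108 mm from here. Four are solid blanks that do not give; one, in a different place each time and not told, is the push catch. The gap round a disc is 1 mm: push well inside it; a tip up to 40 mm across the corners fits
- catch (a joint): Travel of the concealed catch disc, m: 0 flush (at rest); pressed straight down about 0.004 frees the lid; stop at 0.006. It takes about 2 N to start and 4.5 N at the stop, and springs back when released. Pressing a blank leaves it at 0
- lid (a joint): Opening angle of the lid, rad: 0 shut, held by the catch; when freed, a spring leaf lifts it ajar within a second to about 1.05 (front edge about 120 mm above its place when shut) and holds it there; from there the lid (0.25 kg) swings on with a push of 1 to 3 N at its edge to its hard stop at 1.95. Let go before upright (1.57) it may fall back; past it, it stays
- lid_edge (a point): Middle of the lid's front edge, at half its 10 mm thickness; x runs from the edge to the hinges within the lid. It moves with the lid on a circle of 137 mm radius about lid_hinge, and pushes are best made along it, up and back. A 14 mm steel strip hangs under the lid 4 to 12 mm behind the edge
- lid_hinge (a point): Middle of the lid's hinge line at the back of the box, 81 mm above the worktop; the hinge line runs along the box's y
- sewing_tin: Green hinged tin, 93 x 133 x 55 mm, loose on the worktop, to be left alone; origin at the centre of its underside
- candle_jar: Candle in a glass, 76 mm across, 90 mm high, loose behind the box, to be left alone; origin at the centre of its underside
- laundry_marker: White marker pen with black cap, 17 x 135 x 16 mm, lying loose on the worktop, to be left alone; origin at the centre of its underside
- wax_pot: Jar of wax, 62 mm across, 35 mm high, inside the box, to be left there; origin at the centre of its underside
- tape_roll: Roll of masking tape, 100 mm across, 25 mm high, inside the box, to be left there; origin at the centre of its underside
- spool: Spool of thread, 31 mm across, 43 mm high, inside the box, to be left there; origin at the centre of its underside

How it is judged:
By the outcome, as a careful person would: the job done as asked, in the order asked, and still so for the second after the job is handed in, with the robot touching nothing.
It also fails if it takes over 48 s, if anything falls off the work surface, if the arm or the gripper's body presses on something with over 40 N, if the wrist force passes 120 N, or if a joint passes its speed limit or range.

## Working session

There is one attempt and no reset: what is moved stays moved. The work goes in short steps, Python scripts to look and compute and a tool call to move; the robot and the scene stay as the last step left them, time stands still between calls to the robot, and variables do not carry over. Pictures are saved under pics/ and viewed, and the job is handed in when it is done.

Besides the shell and the picture viewer there is one more tool, called as name(argument=value, ...), one argument or row to a line, values as JSON. carry_out: Moves the arm, as the interface text tells. Shift numbers are shares of 0.025 m and turn numbers shares of 0.1 rad, none past 1 either way. Its arguments: {"type":"object","properties":{"series":{"type":"array"},"grip_force":{"type":"number"}},"required":["series"]}

```bash
mkdir -p pics; cat > h.py <<'E'
import numpy as np,cv2
from station import ctrl
def ray(im,px):
    d=np.array([(px[0]-im['cx'])/im['fx'],(px[1]-im['cy'])/im['fy'],1.])
    R=np.array(im['R']);t=np.array(im['t'])
    return -R.T@t, R.T@d
def atz(im,px,z):
    o,d=ray(im,px); return o+d*(z-o[2])/d[2]
def proj(im,X):
    c=np.array(im['R'])@np.array(X)+np.array(im['t']); return c[0]/c[2]*im['fx']+im['cx'],c[1]/c[2]*im['fy']+im['cy']
def mk(im,n):
    r=ctrl.mark_of(im,n); return [(round(a['p'],2),np.array(a['position'])*[560,420]) for a in r[:2]]
E
python3 - <<'E'
from h import *
o=ctrl.get_obs();print({k:np.round(v,3) for k,v in o.items()})
Z=dict(disc_row=.09,lid_edge=.085,lid_hinge=.081,safe_box=0,sewing_tin=0,candle_jar=0,laundry_marker=0)
for c in('top','side'):
    im=ctrl.get_image(c);cv2.imwrite(f'pics/{c}0.png',im['frame'])
    print(c,-np.array(im['R']).T@im['t'])
    for n,z in Z.items():
        for p,px in mk(im,n): print(n,p,px.round(1),atz(im,px,z).round(4))
E
```

```text
{'t': np.float64(0.0), 'q': array([-1.368,  0.053,  1.614, -0.   ,  1.476, -0.119]), 'dq': array([ 0.001, -0.001, -0.001,  0.001,  0.   ,  0.001]), 'effort': array([ 0.0000e+00, -3.9367e+01, -3.7018e+01, -0.0000e+00,  7.0000e-03,
       -0.0000e+00]), 'tool_pos': array([ 0.198, -0.592,  0.23 ]), 'tool_rot': array([-3.099, -0.503,  0.   ]), 'contact_force': array([ 0.162, -0.843,  0.42 ]), 'wrist_torque': array([-0.004, -0.024, -0.011]), 'opening': np.float64(0.085)}
top [0.45449235 0.13501285 1.22392   ]
disc_row 0.9 [268.1 241.9] [0.4866 0.1662 0.09  ]
lid_edge 0.59 [267.6 228.9] [0.5168 0.1679 0.085 ]
lid_edge 0.33 [253.7 173.7] [0.6453 0.2021 0.085 ]
lid_hinge 0.73 [254.4 171.9] [0.6503 0.2007 0.081 ]
lid_hinge 0.19 [264.7 218. ] [0.5423 0.1751 0.081 ]
safe_box 0.76 [265.2 217.8] [0.549  0.1767 0.    ]
sewing_tin 0.56 [403.5 283.4] [ 0.3903 -0.1663  0.    ]
candle_jar 0.65 [172.5 181.4] [0.6379 0.4098 0.    ]
laundry_marker 0.8 [374.2 146. ] [ 0.7335 -0.0956  0.    ]
side [0.37604511 1.4951845  0.59342252]
disc_row 0.78 [317.8 217.9] [0.4744 0.1502 0.09  ]
lid_edge 0.78 [302.9 220.2] [0.5146 0.1623 0.085 ]
lid_hinge 0.75 [253.5 223.3] [0.6467 0.1993 0.081 ]
safe_box 0.67 [302.8 222.2] [ 0.5361 -0.0427  0.    ]
safe_box 0.63 [291.7 248.4] [0.5438 0.1682 0.    ]
sewing_tin 0.84 [349.7 209.7] [ 0.3906 -0.1894  0.    ]
candle_jar 0.8 [237.4 289.6] [0.6395 0.4296 0.    ]
laundry_marker 0.49 [250.4 213.6] [ 0.7178 -0.0916  0.    ]
```

View pics/top0.png

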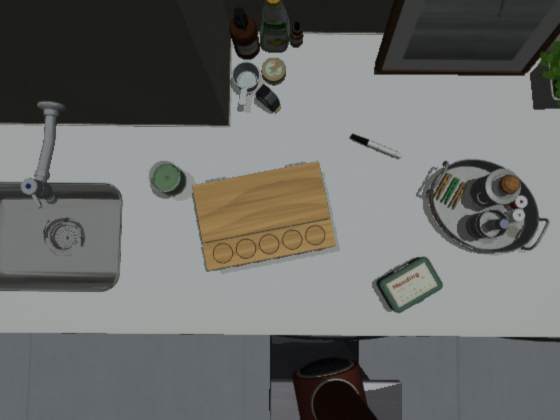

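View pics/side0.png

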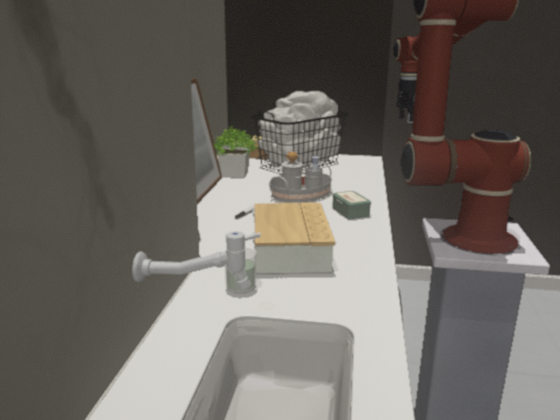

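The top view shows the box with five discs around (223,253) to (315,235), hinges at the far side near (254,172), and the candle to its upper left. I'll refine the box pose with the corners and discs.

```bash
cat > a.py <<'E'
from h import *
from scipy.optimize import least_squares
im=ctrl.get_image('top')
g=cv2.cvtColor(im['frame'],cv2.COLOR_BGR2GRAY)
m=ctrl.trace(im,'safe_box')[0]['mask'].astype(np.uint8)
c=max(cv2.findContours(m,0,2)[0],key=cv2.contourArea)
r=cv2.minAreaRect(c);print(r, cv2.boxPoints(r).round(1).tolist())
crop=cv2.resize(im['frame'][155:280,185:345],None,fx=5,fy=5,interpolation=cv2.INTER_CUBIC)
# fit: discs rim darkness
blur=cv2.GaussianBlur(g,(0,0),.7).astype(float)
def cost(p):
    x,y,a=p;th=np.linspace(0,2*np.pi,60);s=0
    for yy in(-.108,-.054,0,.054,.108):
        bx=.0225*np.cos(th);by=yy+.0225*np.sin(th)
        X=np.c_[x+np.cos(a)*bx-np.sin(a)*by,y+np.sin(a)*bx+np.cos(a)*by,np.full(60,.09)]
        C=X@np.array(im['R']).T+im['t']
        u=C[:,0]/C[:,2]*im['fx']+im['cx'];v=C[:,1]/C[:,2]*im['fy']+im['cy']
        s+=cv2.remap(blur,u.astype(np.float32)[None],v.astype(np.float32)[None],1).mean()
    return s/5
best=min((cost((x,y,a)),x,y,a) for x in np.arange(.465,.5,.001) for y in np.arange(.15,.18,.001) for a in np.arange(.1,.4,.01))
print(best)
_,x,y,a=best
B=lambda bx,by,z:np.array([x+np.cos(a)*bx-np.sin(a)*by,y+np.sin(a)*bx+np.cos(a)*by,z])
# draw (disc_row is at box x=-72mm)
for bx,by in[(-.032,-.15),(-.032,.15),(.17,.15),(.17,-.15),(.033,-.15),(.033,.15),(0,0),(0,.108),(0,-.108)]:
    u,v=proj(im,B(bx,by,.09));print(bx,by,round(u,1),round(v,1),B(bx,by,.09).round(4))
    cv2.circle(crop,(int((u-185+.5)*5),int((v-155+.5)*5)),4,(0,0,255),1)
cv2.imwrite('pics/crop1.png',crop)
E
python3 a.py
```

```text
((262.8018798828125, 214.9556884765625), (90.25077819824219, 131.99415588378906), 78.85710906982422) [[189.3000030517578, 183.39999389648438], [318.79998779296875, 157.89999389648438], [336.29998779296875, 246.5], [206.8000030517578, 272.0]]
(np.float64(99.10566080729167), np.float64(0.48300000000000004), np.float64(0.165), np.float64(0.19999999999999996))
-0.032 -0.15 335.4 244.8 [0.4814 0.0116 0.09  ]
-0.032 0.15 206.8 269.7 [0.4218 0.3057 0.09  ]
0.17 0.15 191.4 183.6 [0.6198 0.3458 0.09  ]
0.17 -0.15 318.3 159.6 [0.6794 0.0518 0.09  ]
0.033 -0.15 329.9 217.1 [0.5451 0.0245 0.09  ]
0.033 0.15 201.8 241.7 [0.4855 0.3186 0.09  ]
0 0 268.7 243.5 [0.483 0.165 0.09 ]
0 0.108 222.3 252.4 [0.4615 0.2708 0.09  ]
0 -0.108 314.8 234.6 [0.5045 0.0592 0.09  ]
```

View pics/crop1.png

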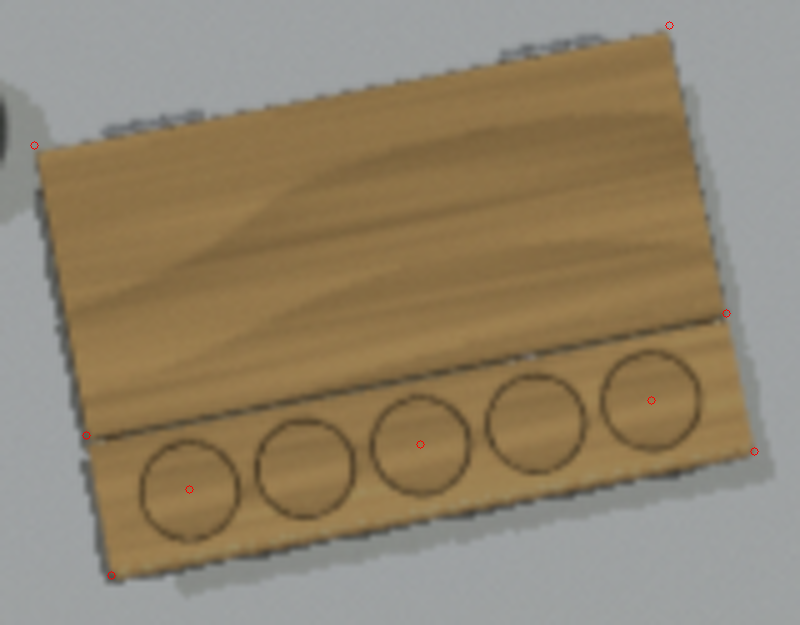

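carry_out(
  series=[
    [0.5, 0.9, 0, 0, 0, -0.1, 0],
    [0.5, 1, 0, 0, 0, -0.1, 0],
    [0.5, 1, 0, 0, 0, -0.1, 0],
    [0.5, 1, 0, 0, 0, -0.1, 0],
    [0.5, 1, 0, 0, 0, -0.1, 0],
    [0.5, 1, 0, 0, 0, -0.1, 0],
    [0.5, 1, 0, 0, 0, -0.1, 0],
    [0.5, 1, 0, 0, 0, -0.1, 0],
    [0.5, 1, 0, 0, 0, -0.1, 0],
    [0.5, 1, 0, 0, 0, -0.1, 0],
    [0.5, 1, 0, 0, 0, -0.1, 0],
    [0.5, 1, 0, 0, 0, -0.1, 0],
  ],
  grip_force=30,
)

```text
t: 2.1
tool_pos: [0.3481, -0.2944, 0.2315]
tool_rot: [3.125, 0.315, 0.001]
contact_force: [-0.6, 0.7, -0.0]
opening: 0.0001
```

carry_out(
  series=[
    [0.45, 1, 0, 0, 0, 0, 0],
    [0.45, 1, 0, 0, 0, 0, 0],
    [0.45, 1, 0, 0, 0, 0, 0],
    [0.45, 1, 0, 0, 0, 0, 0],
    [0.45, 1, 0, 0, 0, 0, 0],
    [0.45, 1, 0, 0, 0, 0, 0],
    [0.45, 1, 0, 0, 0, 0, 0],
    [0.45, 1, 0, 0, 0, 0, 0],
    [0.45, 1, 0, 0, 0, 0, 0],
    [0.45, 1, 0, 0, 0, 0, 0],
    [0.45, 1, 0, 0, 0, 0, 0],
    [0.4, 1, 0, 0, 0, 0, 0],
  ],
)

```text
t: 3.3
tool_pos: [0.4818, 0.0057, 0.2315]
tool_rot: [3.125, 0.317, 0.001]
contact_force: [0.1, -0.0, 0.8]
opening: -0.0001
```

```bash
python3 - <<'E'
from h import *
from scipy.spatial.transform import Rotation as Ro
im=ctrl.get_image('wrist');print(np.round(im['hand_eye'],3))
o=ctrl.get_obs();print({k:np.round(v,4) for k,v in o.items()});print(Ro.from_rotvec(o['tool_rot']).as_matrix().round(3))
for c in('wrist','top'):
  cv2.imwrite(f'pics/{c}2.png',ctrl.get_image(c)['frame'])
E
```

```text
[[ 0.    -0.963 -0.27   0.068]
 [ 1.    -0.     0.001 -0.001]
 [-0.001 -0.27   0.963 -0.142]
 [ 0.     0.     0.     1.   ]]
{'t': np.float64(3.35), 'q': array([-0.1384, -0.3   ,  1.9346,  0.003 ,  1.5062,  1.2277]), 'dq': array([-0.0563, -0.02  ,  0.017 , -0.042 ,  0.018 , -0.1024]), 'effort': array([ -3.1385, -23.5978, -36.9866,  -0.6277,   0.0465,   0.19  ]), 'tool_pos': array([0.4826, 0.0085, 0.2315]), 'tool_rot': array([-3.1225e+00, -3.2040e-01, -2.4000e-03]), 'contact_force': array([-0.6336,  1.5507, -0.3792]), 'wrist_torque': array([-0.0053,  0.0884, -0.0246]), 'opening': np.float64(-0.0001)}
[[ 0.979  0.203  0.001]
 [ 0.203 -0.979  0.003]
 [ 0.002 -0.003 -1.   ]]
```

carry_out(
  series=[
    [0.44, 1, -0.9, 0, 0, 0, 0],
    [0.44, 1, -0.9, 0, 0, 0, 0],
    [0, 0, -0.9, 0, 0, 0, 0],
    [0, 0, -0.9, 0, 0, 0, 0],
    [0, 0, -0.9, 0, 0, 0, 0],
    [0, 0, 0, 0, 0, 0, 0],
    [0, 0, 0, 0, 0, 0, 0],
  ],
)

```text
t: 4.15
tool_pos: [0.5032, 0.0539, 0.119]
tool_rot: [3.126, 0.315, -0.001]
contact_force: [0.1, -0.7, 0.3]
opening: -0.0001
```

```bash
python3 - <<'E'
from h import *
o=ctrl.get_obs();print(o['tool_pos'].round(4),o['contact_force'])
for c in('wrist','side'):
  cv2.imwrite(f'pics/{c}3.png',ctrl.get_image(c)['frame'])
E
```

```text
[0.5032 0.0539 0.119 ] [ 0.08978914 -0.74155919  0.3006961 ]
```

View pics/wrist3.png

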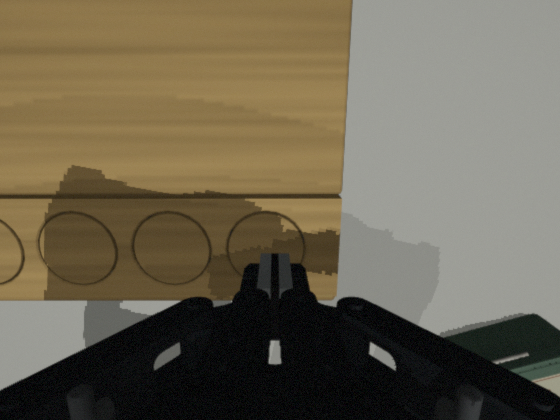

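View pics/side3.png

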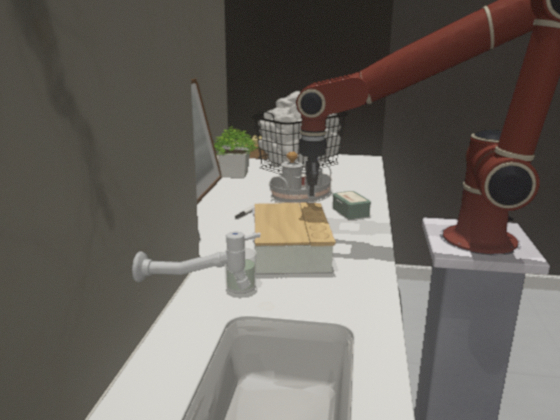

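The wrist picture shows discs at about (265,247), (171,247) and (77,247), and the fingertip at (275,255). I'll triangulate those onto z=0.09.

```bash
cat >> h.py <<'E'
from scipy.spatial.transform import Rotation as Ro
def wim():
    o=ctrl.get_obs();im=ctrl.get_image('wrist')
    T=np.eye(4);T[:3,:3]=Ro.from_rotvec(o['tool_rot']).as_matrix();T[:3,3]=o['tool_pos']
    W=np.linalg.inv(T@np.array(im['hand_eye']));im['R']=W[:3,:3];im['t']=W[:3,3];return im
E
python3 - <<'E'
from h import *
im=wim()
for p in((265,247),(171,247),(77,247)): print(atz(im,p,.09).round(4))
o=ctrl.get_obs();print(proj(im,o['tool_pos']),proj(im,[.5045,.0592,.09]))
E
```

```text
[0.5037 0.0601 0.09  ]
[0.4929 0.1132 0.09  ]
[0.4821 0.1663 0.09  ]
(np.float64(275.71947099910795), np.float64(270.69824183367865)) (np.float64(266.8435308920124), np.float64(245.96137079685218))
```

carry_out(
  series=[
    [0.04, 0.23, -0.4, 0, 0, 0, 0],
    [0, 0, -0.4, 0, 0, 0, 0],
    [0, 0, -0.12, 0, 0, 0, 0],
    [0, 0, 0, 0, 0, 0, 0],
    [0, 0, 0, 0, 0, 0, 0],
  ],
)

```text
t: 4.8
tool_pos: [0.5043, 0.0604, 0.0956]
tool_rot: [-3.126, -0.317, 0.001]
contact_force: [0.7, 0.5, 0.9]
opening: -0.0
```

carry_out(
  series=[
    [0, 0, -0.08, 0, 0, 0, 0],
    [0, 0, -0.08, 0, 0, 0, 0],
    [0, 0, 0, 0, 0, 0, 0],
  ],
)

```text
t: 5.1
tool_pos: [0.5043, 0.0603, 0.0916]
tool_rot: [-3.126, -0.316, 0.0]
contact_force: [0.4, 0.5, -0.3]
opening: -0.0001
```

carry_out(
  series=[
    [0, 0, -0.04, 0, 0, 0, 0],
    [0, 0, 0, 0, 0, 0, 0],
  ],
)

```text
t: 5.3
tool_pos: [0.5044, 0.0603, 0.0908]
tool_rot: [-3.126, -0.316, 0.0]
contact_force: [0.1, 0.4, -0.5]
opening: 0.0001
```

carry_out(
  series=[
    [0, 0, -0.04, 0, 0, 0, 0],
    [0, 0, 0, 0, 0, 0, 0],
  ],
)

```text
t: 5.5
tool_pos: [0.5046, 0.0603, 0.0901]
tool_rot: [3.126, 0.316, 0.001]
contact_force: [-0.4, -0.1, 1.1]
opening: -0.0003
```

carry_out(
  series=[
    [0, 0, -0.02, 0, 0, 0, 0],
    [0, 0, 0, 0, 0, 0, 0],
  ],
)

```text
t: 5.7
tool_pos: [0.5046, 0.0603, 0.09]
tool_rot: [3.125, 0.317, 0.0]
contact_force: [-1.7, -0.7, 5.6]
opening: 0.0001
```

At 5.6 N the tip stayed at z = 0.090, so this disc is a blank. Moving to the next one.

carry_out(
  series=[
    [0, 0, 0.3, 0, 0, 0, 0],
    [-0.14, 0.7, 0, 0, 0, 0, 0],
    [-0.15, 0.7, 0, 0, 0, 0, 0],
    [-0.15, 0.7, 0, 0, 0, 0, 0],
    [0, 0, 0, 0, 0, 0, 0],
    [0, 0, -0.16, 0, 0, 0, 0],
    [0, 0, -0.08, 0, 0, 0, 0],
    [0, 0, 0, 0, 0, 0, 0],
  ],
)

```text
t: 6.5
tool_pos: [0.4933, 0.1122, 0.0903]
tool_rot: [3.126, 0.315, -0.001]
contact_force: [0.0, -1.0, -0.1]
opening: -0.0
```

carry_out(
  series=[
    [0, 0, -0.04, 0, 0, 0, 0],
    [0, 0, 0, 0, 0, 0, 0],
  ],
)

```text
t: 6.7
tool_pos: [0.4936, 0.1123, 0.09]
tool_rot: [3.125, 0.316, -0.0]
contact_force: [0.5, -1.0, 1.2]
opening: 0.0
```

carry_out(
  series=[
    [0, 0, -0.02, 0, 0, 0, 0],
    [0, 0, 0, 0, 0, 0, 0],
  ],
)

```text
t: 6.9
tool_pos: [0.4936, 0.1124, 0.0896]
tool_rot: [3.125, 0.316, 0.0]
contact_force: [-0.3, -3.1, 2.6]
opening: -0.0
```

carry_out(
  series=[
    [0, 0, -0.03, 0, 0, 0, 0],
    [0, 0, 0, 0, 0, 0, 0],
  ],
)

```text
t: 7.1
tool_pos: [0.4936, 0.1125, 0.0888]
tool_rot: [3.125, 0.316, 0.001]
contact_force: [-0.6, -3.8, 3.8]
opening: -0.0001
```

carry_out(
  series=[
    [0, 0, -0.04, 0, 0, 0, 0],
    [0, 0, 0, 0, 0, 0, 0],
  ],
)

```text
t: 7.3
tool_pos: [0.4937, 0.1129, 0.0875]
tool_rot: [-3.125, -0.316, -0.001]
contact_force: [0.8, -1.6, 3.0]
opening: 0.0001
```

It gives: z = 0.0875 with about 3 N. Pressing on straight down.

carry_out(
  series=[
    [0, 0, -0.05, 0, 0, 0, 0],
    [0, 0, -0.03, 0, 0, 0, 0],
    [0, 0, 0, 0, 0, 0, 0],
    [0, 0, 0, 0, 0, 0, 0],
  ],
)

```text
t: 7.7
tool_pos: [0.4937, 0.113, 0.0858]
tool_rot: [-3.125, -0.316, -0.001]
contact_force: [0.7, -1.6, 4.6]
opening: -0.0002
```

```bash
python3 - <<'E'
from h import *
cv2.imwrite('pics/side4.png',ctrl.get_image('side')['frame'][120:330,150:430])
o=ctrl.get_obs();print(o['tool_pos'].round(4),o['contact_force'])
E
```

```text
[0.4937 0.1129 0.0858] [ 0.85643752 -1.90477501  3.72065101]
```

View pics/side4.png

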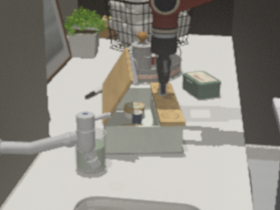

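The lid has sprung ajar (it stands raised in the side crop around (118,80)). Lifting straight up off the catch; checking the wall and lid angle.

carry_out(
  series=[
    [0, 0, 0.5, 0, 0, 0, 0],
    [0, 0, 0.8, 0, 0, 0, 0],
    [0, 0, 1, 0, 0, 0, 0],
    [0, 0, 1, 0, 0, 0, 0],
    [0, 0, 0.1, 0, 0, 0, 0],
    [0, 0, 0, 0, 0, 0, 0],
  ],
)

```text
t: 8.35
tool_pos: [0.4935, 0.1131, 0.1711]
tool_rot: [-3.125, -0.317, -0.002]
contact_force: [0.5, 0.0, 0.9]
opening: 0.0003
```

```bash
cat > c.py <<'E'
from h import *
import sys
o=ctrl.get_obs();print(o['t'],o['tool_pos'].round(4),o['contact_force'])
x,y,a=.4828,.1655,.2
B=lambda bx,by,z:np.array([x+np.cos(a)*(bx+.072)-np.sin(a)*by,y+np.sin(a)*(bx+.072)+np.cos(a)*by,z])
d=o['tool_pos']-B(0,0,0);print('box frame tip',(np.cos(a)*d[0]+np.sin(a)*d[1]).round(4),(-np.sin(a)*d[0]+np.cos(a)*d[1]).round(4))
im=ctrl.get_image('side');f=im['frame'].copy()
for th,c in((1.05,(0,0,255)),(1.57,(0,255,0)),(1.95,(255,0,0))):
    P=[proj(im,B(.098-.137*np.cos(th),s,.081+.137*np.sin(th))) for s in(-.15,.15)]
    cv2.line(f,*[tuple(int(v) for v in p) for p in P],c,1)
cv2.imwrite(f'pics/side{sys.argv[1]}.png',cv2.resize(f[130:310,200:400],None,fx=3.3,fy=3.3))
t=ctrl.get_image('top');cv2.imwrite(f'pics/top{sys.argv[1]}.png',t['frame'])
print('wall',atz(t,(150,125),0),atz(t,(230,125),0))
E
python3 c.py 5
```

```text
8.35 [0.4935 0.1131 0.1711] [0.49771764 0.03699041 0.8959309 ]
box frame tip -0.0719 -0.0535
wall [0.78085132 0.47051002 0.        ] [0.78318177 0.26875438 0.        ]
```

View pics/side5.png

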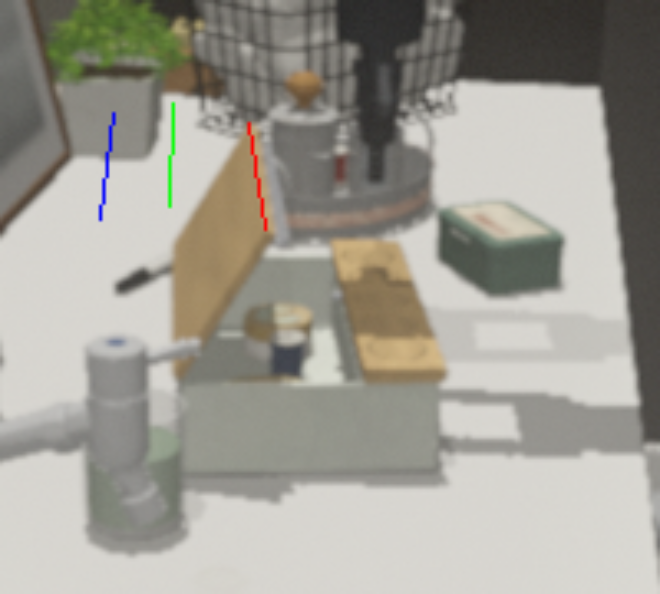

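View pics/top5.png

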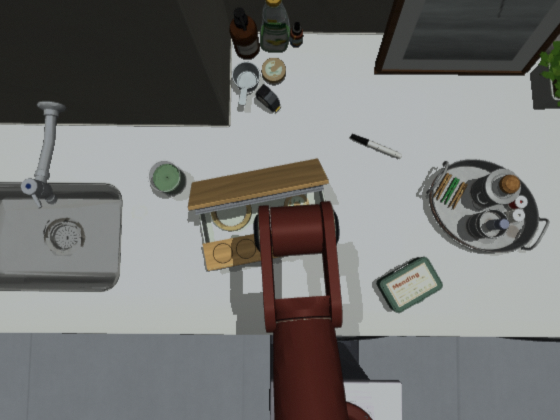

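The red predicted edge line (1.05 rad) lies on the actual lid edge in the side view, and the strip hangs in front of it. The cabinet face (x≈0.78, y>0.27) is clear of the push path. Approaching the lid.

carry_out(
  series=[
    [0.7, 0.14, 0, 0, 0, 0, 0],
    [0.7, 0.14, 0, 0, 0, 0, 0],
    [0.7, 0.14, 0, 0, 0, 0, 0],
    [0.5, 0.1, 0, 0, 0, 0, 0],
    [0, 0, 0, 0, 0, 0, 0],
  ],
)

```text
t: 8.95
tool_pos: [0.5583, 0.1259, 0.1685]
tool_rot: [-3.125, -0.316, 0.005]
contact_force: [-0.9, -0.1, 0.3]
opening: -0.0002
```

carry_out(
  series=[
    [0.2, 0.04, 0, 0, 0, 0, 0],
    [0.2, 0.04, 0, 0, 0, 0, 0],
    [0.2, 0.04, 0.05, 0, 0, 0, 0],
    [0.2, 0.04, 0.05, 0, 0, 0, 0],
  ],
)

```text
t: 9.35
tool_pos: [0.5785, 0.1299, 0.1733]
tool_rot: [-3.126, -0.316, 0.0]
contact_force: [-0.7, 0.4, 2.2]
opening: -0.0
```

```bash
python3 c.py 6
```

```text
9.35 [0.5785 0.1299 0.1733] [-0.74290306  0.35948009  2.18828586]
box frame tip 0.0147 -0.0539
wall [0.78085132 0.47051002 0.        ] [0.78318177 0.26875438 0.        ]
```

View pics/side6.png

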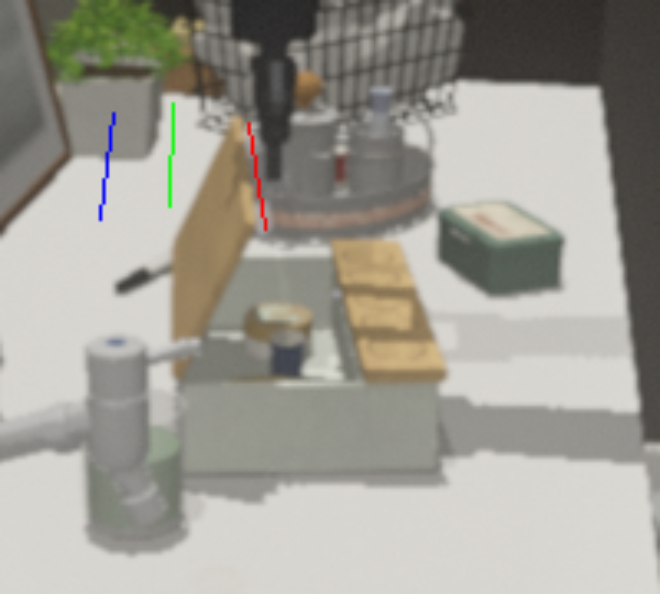

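The lid is being pushed: its edge is now left of the red line. Continuing along the arc.

carry_out(
  series=[
    [0.3, 0.06, 0.12, 0, 0, 0, 0],
    [0.3, 0.06, 0.12, 0, 0, 0, 0],
    [0.3, 0.06, 0.1, 0, 0, 0, 0],
    [0.3, 0.06, 0.1, 0, 0, 0, 0],
    [0.3, 0.06, 0.1, 0, 0, 0, 0],
    [0.3, 0.06, 0.1, 0, 0, 0, 0],
  ],
)

```text
t: 10.05
tool_pos: [0.6241, 0.139, 0.189]
tool_rot: [3.126, 0.316, -0.0]
contact_force: [-0.0, -0.2, -0.5]
opening: 0.0
```

```bash
python3 c.py 7
```

```text
10.05 [0.6241 0.139  0.189 ] [-0.00849355 -0.16263978 -0.53506031]
box frame tip 0.0612 -0.0541
wall [0.78085132 0.47051002 0.        ] [0.78318177 0.26875438 0.        ]
```

View pics/side7.png

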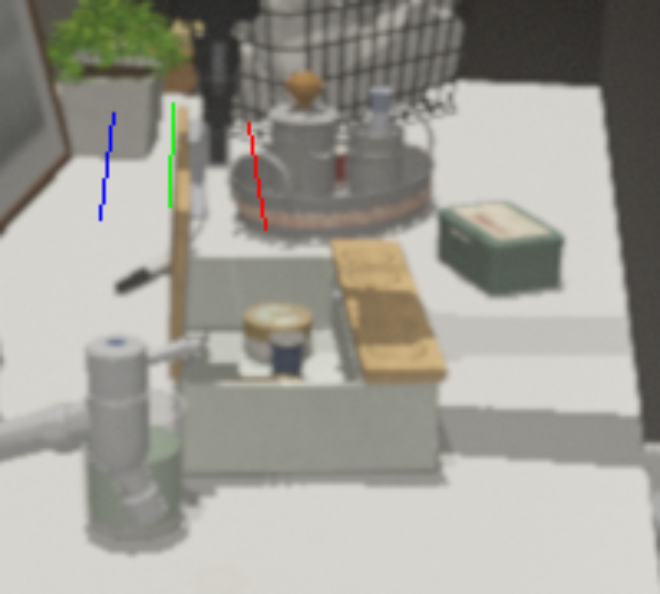

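Nearly upright (edge at (183,108), just right of the green line). Pushing on past it, gently.

carry_out(
  series=[
    [0.3, 0.06, 0.03, 0, 0, 0, 0],
    [0.3, 0.06, 0.03, 0, 0, 0, 0],
    [0.3, 0.06, 0, 0, 0, 0, 0],
    [0.3, 0.06, 0, 0, 0, 0, 0],
    [0.2, 0.04, 0, 0, 0, 0, 0],
    [0, 0, 0, 0, 0, 0, 0],
  ],
)

```text
t: 10.75
tool_pos: [0.6591, 0.1459, 0.1904]
tool_rot: [3.126, 0.316, 0.0]
contact_force: [0.0, 0.2, -0.4]
opening: 0.0001
```

```bash
python3 c.py 8
```

```text
10.75 [0.6591 0.1459 0.1904] [ 0.01919758  0.22900956 -0.36917714]
box frame tip 0.0968 -0.0542
wall [0.78085132 0.47051002 0.        ] [0.78318177 0.26875438 0.        ]
```

View pics/side8.png

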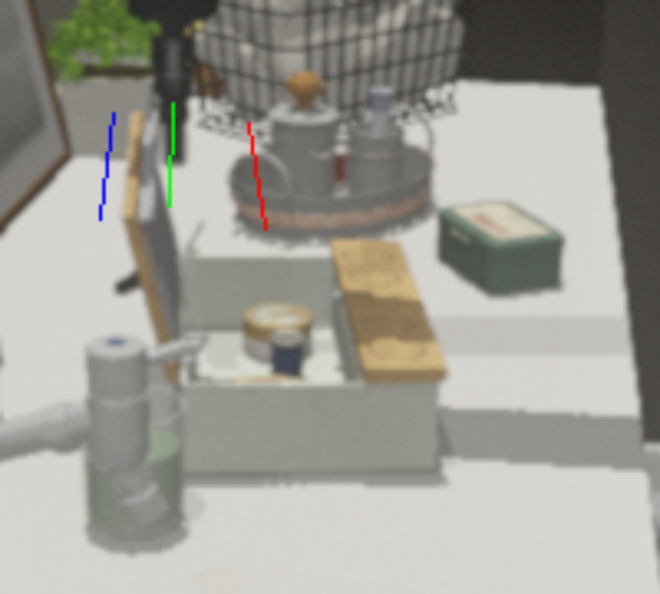

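carry_out(
  series=[
    [0.2, 0.04, 0, 0, 0, 0, 0],
    [0.2, 0.04, 0, 0, 0, 0, 0],
    [0.1, 0.02, 0, 0, 0, 0, 0],
    [0, 0, 0, 0, 0, 0, 0],
  ],
)

```text
t: 11.25
tool_pos: [0.6713, 0.1484, 0.1905]
tool_rot: [-3.126, -0.316, -0.0]
contact_force: [-0.6, -0.1, -0.8]
opening: -0.0002
```

carry_out(
  series=[
    [-0.2, -0.04, 0, 0, 0, 0, 0],
    [-0.4, -0.08, 0, 0, 0, 0, 0],
    [-0.6, -0.12, 0, 0, 0, 0, 0],
    [-0.8, -0.16, 0.3, 0, 0, 0, 0],
    [-0.8, -0.16, 0.6, 0, 0, 0, 0],
    [-0.8, -0.16, 0.6, 0, 0, 0, 0],
    [-0.8, -0.16, 0.6, 0, 0, 0, 0],
    [-0.8, -0.16, 0.6, 0, 0, 0, 0],
    [-0.8, -0.16, 0, 0, 0, 0, 0],
    [-0.4, -0.08, 0, 0, 0, 0, 0],
    [0, 0, 0, 0, 0, 0, 0],
    [0, 0, 0, 0, 0, 0, 0],
  ],
)

```text
t: 12.45
tool_pos: [0.5108, 0.1163, 0.2576]
tool_rot: [-3.126, -0.316, 0.0]
contact_force: [-0.7, -0.7, 0.2]
opening: 0.0002
```

```bash
python3 c.py 9
```

```text
12.45 [0.5108 0.1163 0.2576] [-0.7462526  -0.7137966   0.16745447]
box frame tip -0.0544 -0.0537
wall [0.78085132 0.47051002 0.        ] [0.78318177 0.26875438 0.        ]
```

View pics/side9.png

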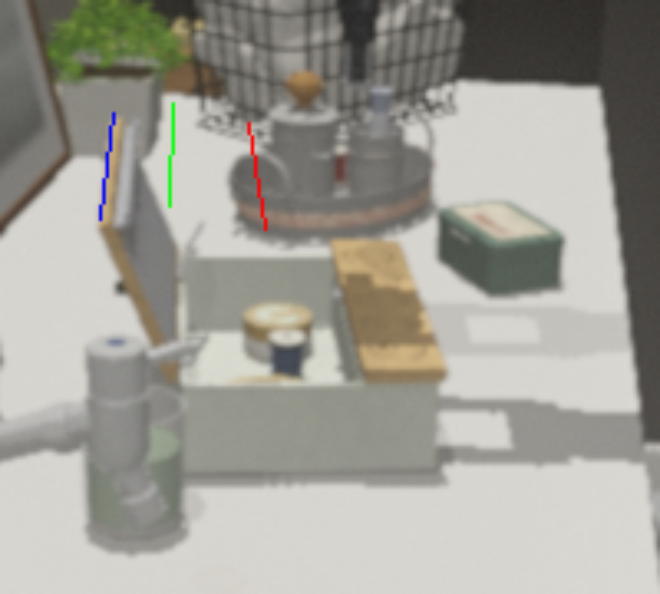

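View pics/top9.png

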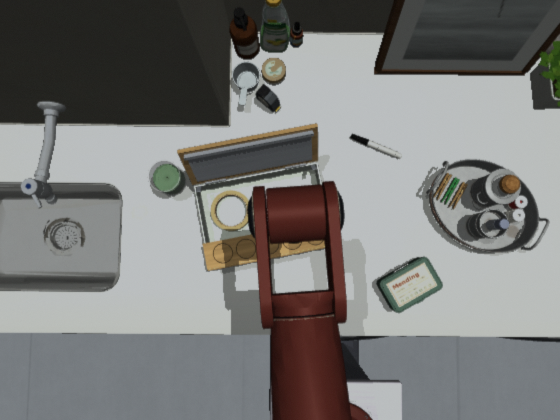

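The lid rests near its stop, with its edge close to the blue 1.95 line. The robot is clear of it, and the candle, marker and tin are where they were. Handing in.

```bash
python3 - <<'E'
from h import *
print(ctrl.finish_job())
E
```

```text
the job is handed in; nothing more can be done
None
```

The box is open and its lid stays back by itself. The job was handed in at about 12.5 s of the 48 s allowed.

- **Finding the catch:** I felt the discs with the shut fingertip, starting at the -y end. The first (y = -108 mm) stayed put at 5.6 N, so it is a blank. The second (y = -54 mm) gave way. Pressing it about 4.2 mm at roughly 4.5 N made the lid spring ajar to about 1.05 rad. The other three discs did not need testing.
- **Opening the lid:** I pushed the lid back past upright with the outside of the closed fingers, then drew the gripper back clear of the box. The forces read between moves were about 2 N or less.
- **Last checks:** The side picture, taken about 1.2 s after I started drawing back, shows the lid standing by itself. It is at about 1.9 rad, close to its stop at 1.95. The candle, tin and marker look unmoved in the top view. The tape roll shows inside the box there, and the wax pot and spool show in the side view.
- **Odd reading:** While pressing the catch, a sideways force of about 4 N along y showed briefly. It fell to between 1.6 and 1.9 N as the disc went down. No checks failed.

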